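# Spray two faces of a die block with release agent

## Task

Set the aluminium die block on the round pedestal of the spray stand with its round impression up, let go of it, and give it a spray: press the red nozzle cap fully down and let it spring back up. Then take the block again, turn it so that the bar-shaped impression is on top, set it back centred on the pedestal, let go, and spray that face the same way. Press only as hard as the spring needs, and leave the other things on the bench where they are.

Things in the scene. Friction and masses are not known exactly. Their poses are not given: they have to be found in the camera images.
- die_mid (a point): Centre of the loose aluminium die block, 40 x 52 x 40 mm along its x, y, z, 0.2 to 0.33 kg. Site axes are the block's: +z is the normal of the face with the round impression (brass ring 25 mm across), +x of the face with the bar-shaped impression (brass-edged, 38 x 14 mm, along y); y runs to the plain 40 x 40 mm ends. It starts on the bench, round impression up, its yaw within 1.2 rad of 0.
- die: The same block; its origin lies in the middle of the plain face opposite the round impression (20 mm along -z from die_mid). At the start the bar-shaped impression is on the upright side that faces away from the robot, more or less.
- pedestal_top (a point): Centre of the flat rubber top, 46 mm across, of the spray stand's fixed round pedestal, 30 mm over the bench (the 52 mm long block overhangs it by 3 mm at each end). Site +x points level from the pedestal to the bottle.
- stand: Grey spray stand, fixed; origin on the bench straight below pedestal_top, same axes. Base plate 8 mm high, 96 mm wide (y), from x = -34 to 186 mm. A steel clamp rod, 10 mm across, stands 36 mm to the -y side of the bottle's axis, its top 150 mm over the bench.
- bottle_axis (a point): Point on the bench (z = 0) below the axis of the upright fixed bottle (48 mm across, collar 53), 150 mm from the pedestal along +x. How high it is clamped varies and is not told: the top of its red nozzle cap, when up, stands 155 to 190 mm over the bench, so feel for it. The cap is a flat-topped disc 32 mm across, centred on the axis, with a 10 mm stub spout toward the pedestal.
- cap (a joint): How far the red nozzle cap is pressed down, m: 0 up, 0.010 at its stop. It starts to move at 2 N, takes 5 N at 0.006 and 7 N at the stop, and springs back by itself. A spray counts when it goes down past 0.006. More than 40 N would damage it.
- lidded_pot: Bystander, to be left alone: small glass pot with white screw lid, 45 x 45 x 25 mm; origin at the centre of its underside.
- dark_box: Bystander, to be left alone: small dark wooden box, 45 x 75 x 26 mm; origin at the centre of its underside.
- red_pliers: Bystander, to be left alone: pliers with red handles, 53 x 102 x 12 mm; origin at the centre of its underside.
- brush: Bystander, to be left alone: bench brush with wooden handle, 23 x 202 x 23 mm; origin at the centre of its underside.
- clamp: Bystander, to be left alone: small dark G-clamp lying flat, 64 x 62 x 12 mm; origin at the centre of its underside.
- glass_jar: Bystander, to be left alone: small glass jar with a brush standing in it, 40 x 38 x 83 mm; origin at the centre of its underside.

How it is judged (in metres and radians):
On the way, in this order (a step that is already met when the one before it is completed fails the run):
1. the block rests on the pedestal with its round impression up, let go (horizontal distance between die_mid and pedestal_top below 0.013 m and height (world z) of die_mid between 0.045 and 0.056 m and angle between die_mid's own z axis and vertical below 0.12 rad and contact force between each of the arm, the fingers and die below 0.1 N and linear speed of die below 0.02 m/s), for 0.2 s.
2. the nozzle cap is pressed down past 6 mm while the block rests so (value of joint cap above 0.006 m and horizontal distance between die_mid and pedestal_top below 0.013 m and height (world z) of die_mid between 0.045 and 0.056 m and angle between die_mid's own z axis and vertical below 0.12 rad and contact force between each of the arm, the fingers and die below 0.1 N), for 0.05 s.
3. the cap is back up, the block still so (value of joint cap below 0.001 m and horizontal distance between die_mid and pedestal_top below 0.013 m and height (world z) of die_mid between 0.045 and 0.056 m and angle between die_mid's own z axis and vertical below 0.12 rad and contact force between each of the arm, the fingers and die below 0.1 N), for 0.1 s.
4. the block rests on the pedestal with its bar-shaped impression up, let go (horizontal distance between die_mid and pedestal_top below 0.013 m and height (world z) of die_mid between 0.045 and 0.056 m and angle between die_mid's own x axis and vertical below 0.12 rad and contact force between each of the arm, the fingers and die below 0.1 N and linear speed of die below 0.02 m/s), for 0.2 s.
5. the cap is pressed down past 6 mm while the block rests so (value of joint cap above 0.006 m and horizontal distance between die_mid and pedestal_top below 0.013 m and height (world z) of die_mid between 0.045 and 0.056 m and angle between die_mid's own x axis and vertical below 0.12 rad and contact force between each of the arm, the fingers and die below 0.1 N), for 0.05 s.
At the end, for the whole second after the job is handed in: The block rests, let go and still, on the pedestal with the bar-shaped impression up (within 0.12 rad of level, centre within 13 mm of the pedestal's centre line, 45 to 56 mm over the bench), and the nozzle cap is back up (less than 1 mm down) (all of step 4 and value of joint cap below 0.001 m); the robot touches nothing.
It fails at once if the nozzle cap or bottle is pushed with more than 40 N (contact force between cap and anything else above 40 N).
It fails at once if a bystander (pot, box, pliers, brush, clamp or jar) is moved more than 20 mm (distance of any of lidded_pot, dark_box, red_pliers, brush, clamp, glass_jar from where it was at the start of the episode above 0.02 m).
It also fails if it takes over 72 s, if anything falls off the work surface, if the arm or the gripper's body presses on something with over 40 N, if the wrist force passes 120 N, or if a joint passes its speed limit or range.

## Robot

A 6-joint arm with a two-finger parallel gripper is mounted at the origin on a cart in front of the work surface, level with it; the furniture and walls round the work are solid. World frame = base frame: x ahead of the robot, y to its left, z up, the work surface at z = 0. Lengths are in mm, angles in degrees, forces in N, time in s.
With the tool pointing down it reaches from about 350 to 975 mm from the base axis. Payload 4.9 kg.
Tool frame: the origin (TCP) lies at the very end of the fingers, on their centre line; the grasp point (between the pads) lies behind it (manip.grip_depth is the z of the grasp point in the tool frame, in mm); z points along the fingers, y is the direction in which the jaws open and shut (so a half turn about z gives the same grasp; the last joint's range is limited). The gripper opens to 85 mm and grips with 20 to 120 N. Pads are 22 mm wide; open, the fingers measure 114 mm over their backs; the gripper's body (76 mm by 85 mm) begins 54 mm behind the grasp point. The pads swing forward as they close: fully open they stand 13 mm farther back than shut.
Start: joints at [67.265, 3.019, 92.412, -0, 84.569, -6.818], TCP at [171.39, 601.021, 231.304] pointing down, gripper open.
Joint ranges: [-172.51, 172.51], [-57.92, 126.97], [3.15, 148.05], [-58.71, 238.71], [5.1, 150.11], [-179.66, 179.66]. Speed limits (degrees/s): [147.25, 147.25, 180, 180, 180, 180].

## Interface

Orientations are given as [roll, pitch, yaw] about the fixed x, y, z axes, in that order (R = Rz(yaw) Ry(pitch) Rx(roll)).
In Python, from station import telemetry, imaging, manip gives the robot as it stands.
- The arm moves only by the tool servo_tool, never from a script. Its argument "motion" is a list of rows, each a list of 2 entries, a list of its own where there are three numbers: the shift along the tool's x, y, z in cm, then the turn about the tool's z in rad. A call has 1 to 20 rows; each row is the pose to reach, as a shift and turn from the pose commanded when the call began, along the tool's axes at that moment; what a row does not reach only later rows make up. A row lasts 1/12 s, in which the tool goes at most 41.7 mm and 7.16 degrees, less where a joint would pass 70% of its speed; a pose out of reach is approached as far as the arm can. A call with a gripper value outside its range is refused whole. "fingers" is the finger opening in cm, from 0 to 8.54, set as the call begins (left out, the last holds). The fingers move at their own pace and stop on an object; "force" is the grip in N (left out, the last holds). Time passes only in rows, so rows that repeat a pose let the fingers close. It gives the time, the measured TCP pose, the force and the opening at its end, in the units of the state.
- telemetry.get_state(): the state, without advancing time (a new reading comes with each control period).
- imaging.capture(name): name is "side" or "top" or "wrist"; returns the picture (400x640x3 uint8, red, green, blue); there is no depth.
- imaging.camera_info(name): a dict with "fx", "fy", "cx", "cy" (pixels), "origin" and "orientation" of the camera in the world. Camera axes: x right, y down, z forward; pixel columns grow to the right and rows downward; lengths in mm; the calibration is good to about 2 mm. A picture is of the moment at which its call begins: read the wrist's pose just before it. camera_info takes no time and is no camera call; for the wrist camera it gives the pose at the moment of the call.
- manip.finish_job(): hands the job in, once; it reports no verdict.
The state is a dict: "time_s": time; "joint_positions": joint angles; "qvel": joint speeds; "tau": joint torques, N m; "tcp_pos": TCP position; "tool_rot": TCP orientation; "contact_force": force on the tool from outside, world axes, zero at the start; "wrist_torque": the same for the moment, N m; "width": finger opening in mm.
Only numpy, scipy, OpenCV 4.12 (cv2) and the standard library are available. Lean on these libraries where they do the work, as an engineer would, in place of code of your own. Each camera call takes 0.05 s, during which the arm holds its last target.

## Working session

There is one attempt and no reset: what is moved stays moved. The work goes in short steps, Python scripts to look and compute and a tool call to move; the robot and the scene stay as the last step left them, time stands still between calls to the robot, and variables do not carry over. Pictures are saved under pics/ and viewed, and the job is handed in when it is done.

Besides the shell and the picture viewer there is one more tool, called after "Request:" by a JSON object that holds its "op" and its "data". servo_tool: Moves the arm, as the interface text tells. Its arguments: {"type":"object","properties":{"motion":{"type":"array","items":{"type":"array"}},"fingers":{"type":"number"},"force":{"type":"number"}},"required":["motion"]}

```bash
ls; mkdir -p pics
python3 - <<'E'
from station import telemetry, imaging, manip
import cv2
s=telemetry.get_state();print(s);print(manip.grip_depth)
for n in ("side","top","wrist"):
    print(n,imaging.camera_info(n)); cv2.imwrite(f"pics/{n}0.png",imaging.capture(n)[:,:,::-1])
E
```

```text
pics
{'time_s': 0.0, 'joint_positions': array([ 6.72653659e+01,  3.05927637e+00,  9.24940099e+01, -2.19196776e-03,
        8.45677626e+01, -6.81953197e+00]), 'qvel': array([-0.01772147, -0.00034792, -0.04727819,  0.00117426, -0.0681791 ,
       -0.12395138]), 'tau': array([-2.87207724e-03, -3.93684411e+01, -3.70173383e+01, -2.89749187e-04,
        7.20647833e-03,  3.81323090e-06]), 'tcp_pos': array([171.16006304, 600.44739317, 230.02119009]), 'tool_rot': array([-1.79879548e+02, -1.22073830e-02,  1.64085095e+02]), 'contact_force': array([ 0.24652572,  0.36185276, -0.61462524]), 'wrist_torque': array([ 0.01351492, -0.01290093,  0.04022633]), 'width': 85.21347909420528}
-18.700000000000003
side {'fx': 370.0113657022, 'fy': 370.0113657022, 'cx': 318.1254737932416, 'cy': 198.05062863903427, 'origin': array([1095.99821288,  298.62079971, 1045.18444685]), 'orientation': array([-149.41073624,   -0.38947031,  112.56817321])}
top {'fx': 430.1529962392543, 'fy': 430.1529962392543, 'cx': 319.63600457361724, 'cy': 202.46351885690956, 'origin': array([ 385.93606676,  100.57387322, 1108.40622776]), 'orientation': array([-168.94387894,    1.28141544,  -90.29117554])}
wrist {'fx': 278.59182757662745, 'fy': 278.59182757662745, 'cx': 320.1128710626857, 'cy': 204.3086544193823, 'origin': array([106.63299375, 619.14166733, 372.63673928]), 'orientation': array([1.64686688e+02, 2.51843887e-02, 7.40278191e+01])}
```

View pics/side0.png

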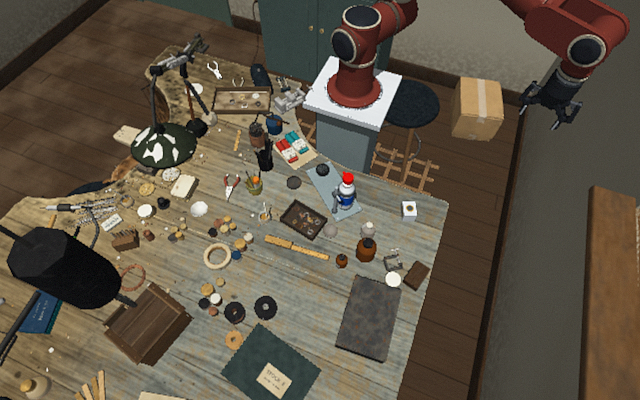

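View pics/top0.png

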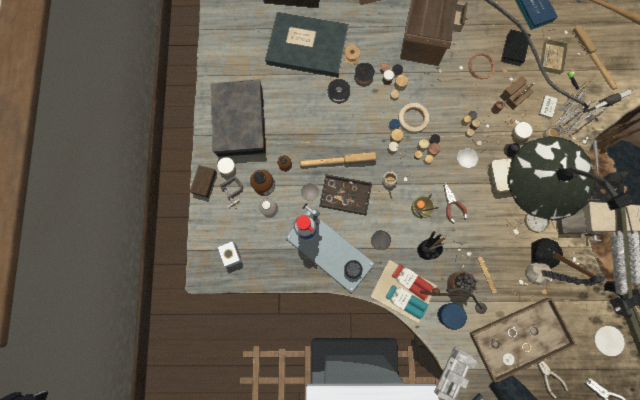

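View pics/wrist0.png

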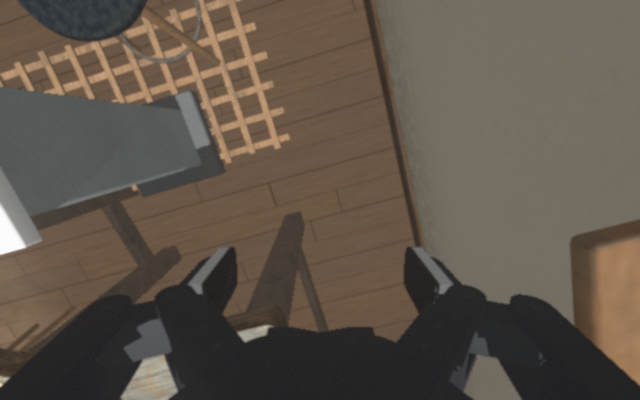

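The top view shows the block near (229,256), the pedestal near (353,271) and the red cap near (304,223). I'll zoom in on these.

```bash
cat > h.py <<'E'
import numpy as np, cv2
from scipy.spatial.transform import Rotation as R
from station import telemetry, imaging, manip
def ray(ci,px):
    d=np.array([(px[0]-ci['cx'])/ci['fx'],(px[1]-ci['cy'])/ci['fy'],1.])
    return np.array(ci['origin']),R.from_euler('xyz',ci['orientation'],degrees=True).apply(d)
def onz(ci,px,z):
    o,d=ray(ci,px); return o+d*(z-o[2])/d[2]
def two(c1,p1,c2,p2):
    o1,d1=ray(c1,p1);o2,d2=ray(c2,p2)
    t=np.linalg.lstsq(np.stack([d1,-d2],1),o2-o1,rcond=None)[0]
    a=o1+t[0]*d1;b=o2+t[1]*d2
    return (a+b)/2,np.linalg.norm(a-b)
def proj(ci,P):
    q=R.from_euler('xyz',ci['orientation'],degrees=True).inv().apply(np.array(P)-ci['origin'])
    return q[...,:2]/q[...,2:]*[ci['fx'],ci['fy']]+[ci['cx'],ci['cy']]
E
python3 - <<'E'
import cv2
t=cv2.imread('pics/top0.png');s=cv2.imread('pics/side0.png')
cv2.imwrite('pics/t1.png',cv2.resize(t[195:295,205:385],None,fx=4.4,fy=4.4,interpolation=cv2.INTER_CUBIC))
cv2.imwrite('pics/s1.png',cv2.resize(s[150:230,300:430],None,fx=6,fy=6,interpolation=cv2.INTER_CUBIC))
E
```

```text
(no output)
```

View pics/t1.png

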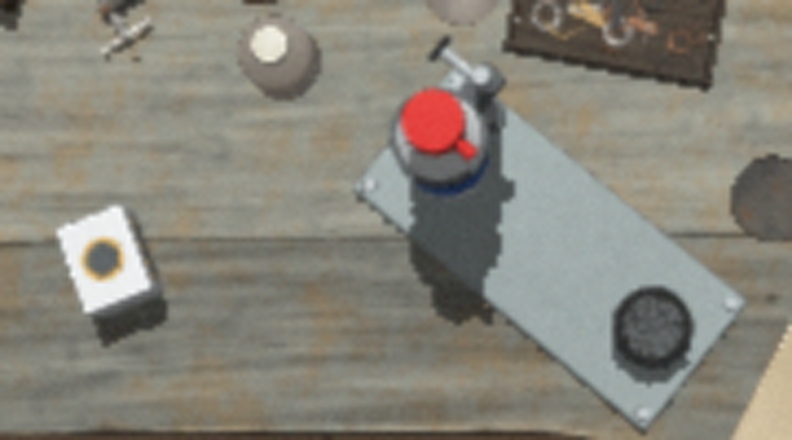

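View pics/s1.png

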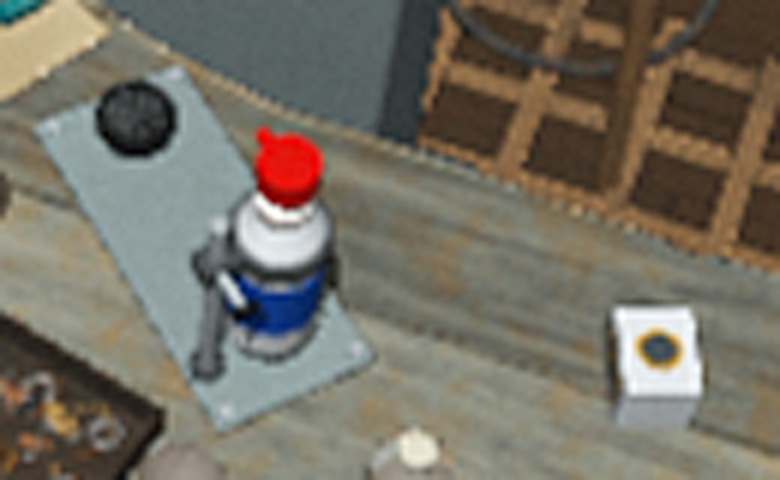

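```bash
cat > m1.py <<'E'
from h import *
T=imaging.camera_info('top');S=imaging.camera_info('side')
t=cv2.imread('pics/top0.png').astype(int);s=cv2.imread('pics/side0.png').astype(int)
def blobs(m,roi):
    x0,y0,x1,y1=roi; k=np.zeros(m.shape,np.uint8);k[y0:y1,x0:x1]=m[y0:y1,x0:x1]
    n,l,st,c=cv2.connectedComponentsWithStats(k);i=1+np.argmax(st[1:,4]);return c[i],st[i],(l==i).astype(np.uint8)
red=lambda a:(a[...,2]>170)&(a[...,1]<60)
for nm,a,roi,c in(('top',t,(280,205,330,245),T),('side',s,(330,165,365,190),S)):
    q=blobs(red(a),roi);print(nm,'red',q[0],q[1])
q=blobs(t.min(2)>195,(212,235,250,275));print(q[0],q[1]);
P0=q[0]
cn=cv2.findContours(q[2],0,1)[0][0];r=cv2.minAreaRect(cn);print(r)
box=cv2.boxPoints(r);w=np.array([onz(T,p,40) for p in box]);print(w.round(1), np.linalg.norm(np.diff(w,axis=0),axis=1))
print('die',onz(T,q[0],40))
q=blobs(s.min(2)>215,(395,195,425,215));print('side die',q[0],q[1],onz(S,q[0],40))
print('ring top', onz(T,(205+102.5/4.4,195+258/4.4),40),'ring side',onz(S,(300+659/6,150+349/6),40))
for nm,a,c,p,f,o in(('top',t,T,(652,323),4.4,(205,195)),('side',s,S,(137,114),6,(300,150))):
    print('ped',nm,onz(c,(o[0]+p[0]/f-.4,o[1]+p[1]/f-.4),30))
print('capdir: scr', [onz(T,(205+u/4.4-.4,195+v/4.4-.4),8).round(1) for u,v in((371,185),(733,302),(644,413),(459,78))])
print('S scr', [onz(S,(300+u/6-.4,150+v/6-.4),8).round(1) for u,v in((57,128),(180,74),(226,410),(359,349))])
print('cap',two(T,(205+431/4.4-.4,195+119/4.4-.4),S,(300+289/6-.4,150+163/6-.4)))
E
python3 m1.py
```

```text
top red [309.25 227.75] [307 226   5   5   8]
side red [347.5125 176.725 ] [343 172  11  10  80]
[228.069869   253.38864629] [218 242  21  24 229]
((227.9589080810547, 253.39041137695312), (19.89699363708496, 15.566472053527832), 69.44395446777344)
[[484.6 379.6  40. ]
 [498.  343.6  40. ]
 [451.6 324.6  40. ]
 [438.4 360.4  40. ]] [38.47191673 50.08388414 38.14277056]
die [468.03314038 351.7436086   40.        ]
side die [409.45192308 208.22115385] [403 202  14  13 104] [468.49129694 352.94553097  40.        ]
ring top [467.41597098 351.15804389  40.        ] ring side [467.84237866 353.98999051  40.        ]
ped top [430.6265945  42.3464613  30.       ]
ped side [427.91333624  44.03727926  30.        ]
capdir: scr [array([512.3, 203.6,   8. ]), array([443.2,  -5.6,   8. ]), array([380.9,  46.7,   8. ]), array([575.3, 152.1,   8. ])]
S scr [array([4.4e+02, 4.0e-01, 8.0e+00]), array([377.8,  50.7,   8. ]), array([571. , 153.5,   8. ]), array([509.2, 205.9,   8. ])]
cap (array([525.12166383, 157.95640511, 180.33853654]), np.float64(0.10608919527906245))
```

Pedestal at about (429.5, 43), stand yaw about 50°, cap top at about z = 180. The block is at (468, 352) with yaw about -68°. First I go above the block with the jaws along its long axis.

```bash
cat > go.py <<'E'
import sys,numpy as np
# usage: go.py cx cy cz cyaw  tx ty tz tyaw   (commanded pose -> target; mm, deg; tool down) -> cm, rad
c=list(map(float,sys.argv[1:]));y=np.radians(c[3])
d=np.array(c[4:7])-c[:3]
a=((c[7]-c[3]+180)%360)-180
print(np.round([(np.cos(y)*d[0]+np.sin(y)*d[1])/10,(np.sin(y)*d[0]-np.cos(y)*d[1])/10,-d[2]/10],2),'turn',round(-np.radians(a),3))
E
python3 go.py 171.39 601.02 231.3 164.09 468 352.3 150 112.3
```

```text
[-35.34 -15.79   8.13] turn 0.904
```

Request:
{"op": "servo_tool", "data": {"motion": [[[-35.34,-15.79,8.13],0.904],[[-35.34,-15.79,8.13],0.904],[[-35.34,-15.79,8.13],0.904],[[-35.34,-15.79,8.13],0.904],[[-35.34,-15.79,8.13],0.904],[[-35.34,-15.79,8.13],0.904],[[-35.34,-15.79,8.13],0.904],[[-35.34,-15.79,8.13],0.904],[[-35.34,-15.79,8.13],0.904],[[-35.34,-15.79,8.13],0.904],[[-35.34,-15.79,8.13],0.904],[[-35.34,-15.79,8.13],0.904],[[-35.34,-15.79,8.13],0.904],[[-35.34,-15.79,8.13],0.904]], "fingers": 8.5}}

```text
time_s: 1.32
tcp_pos: [467.2, 353.2, 150.3]
tool_rot: [180.0, -0.0, 112.4]
contact_force: [-0.2, 0.0, 0.6]
width: 85.0
```

Run:
```python
from h import *
s=telemetry.get_state();print(s['time_s'],s['tcp_pos'],s['tool_rot'],s['joint_positions'].round(1),s['contact_force'])
c=imaging.camera_info('wrist');print(c)
cv2.imwrite('pics/w1.png',imaging.capture('wrist')[:,:,::-1])
```

```text
1.3167 [467.17591881 353.17190953 150.25996484] [ 1.79988963e+02 -1.87933531e-02  1.12373960e+02] [ 29.8   1.3 102.1   0.   76.6   7.4] [-0.19785861  0.03979106  0.64855587]
{'fx': 278.59182757662745, 'fy': 278.59182757662745, 'cx': 320.1128710626857, 'cy': 204.3086544193823, 'origin': array([441.27155409, 414.89377899, 292.75522137]), 'orientation': array([ 1.64769239e+02, -8.92341824e-02,  2.23187174e+01])}
```

View pics/w1.png

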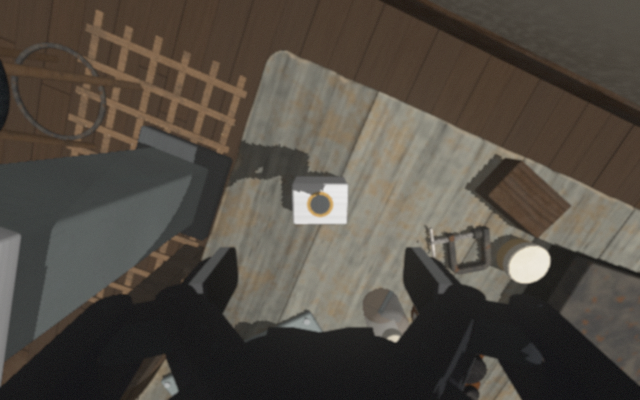

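Run:
```python
from h import *
c=imaging.camera_info('wrist');print(onz(c,(320.3,204.5),40), [onz(c,p,40).round(1) for p in ((293,183),(348,183),(293,224),(348,224))])
print(proj(c,np.array([467.2,353.2,150.3])))
# check pedestal visible
```

```text
[468.00795709 351.36501101  40.        ] [array([436.9, 360.8,  40. ]), array([483.8, 380.1,  40. ]), array([451.2, 323.5,  40. ]), array([500. , 343.5,  40. ])]
[320.68981443 253.20260865]
```

Request:
{"op": "servo_tool", "data": {"motion": [[[0,0,3],0],[[0,0,6],0],[[0,0,9],0],[[0,0,11.5],0],[[0,0,13],0],[[0,0,14],0],[[0,0,14.4],0],[[0,0,14.4],0],[[0,0,14.4],0]]}}

```text
time_s: 2.12
tcp_pos: [468.6, 353.1, 7.3]
tool_rot: [179.9, -0.0, 112.3]
contact_force: [0.5, -0.6, 0.4]
width: 85.0
```

Request:
{"op": "servo_tool", "data": {"motion": [[[0,0,0],0],[[0,0,0],0],[[0,0,0],0],[[0,0,0],0],[[0,0,0],0],[[0,0,0],0],[[0,0,0],0],[[0,0,0],0]], "fingers": 4.5, "force": 40}}

```text
time_s: 2.78
tcp_pos: [468.6, 352.7, 7.4]
tool_rot: [179.9, -0.0, 112.3]
contact_force: [-2.2, -0.6, 7.4]
width: 51.3
```

```bash
python3 go.py 468 352.3 6 112.3 429 43.2 206 112.3;python3 go.py 468 352.3 6 112.3 429 43.2 60 112.3
```

```text
[-27.12 -15.34 -20.  ] turn -0.0
[-27.12 -15.34  -5.4 ] turn -0.0
```

Request:
{"op": "servo_tool", "data": {"motion": [[[0,0,-1],0],[[0,0,-3],0],[[0,0,-6],0],[[0,0,-10],0],[[0,0,-14],0],[[0,0,-18],0],[[0,0,-20],0],[[0,0,-20],0]]}}

```text
time_s: 3.45
tcp_pos: [470.8, 353.8, 213.6]
tool_rot: [179.3, -0.1, 112.3]
contact_force: [1.0, 0.4, -2.0]
width: 51.0
```

Request:
{"op": "servo_tool", "data": {"motion": [[[-3,-1.7,0],0],[[-6,-3.4,0],0],[[-9,-5.1,0],0],[[-12,-6.8,0],0],[[-15,-8.5,0],0],[[-18,-10.2,0],0],[[-21,-11.9,0],0],[[-24,-13.6,0],0],[[-26,-14.7,0],0],[[-27.1,-15.3,0],0],[[-27.1,-15.3,0],0],[[-27.1,-15.3,3],0],[[-27.1,-15.3,6],0],[[-27.1,-15.3,9],0],[[-27.1,-15.3,11.5],0],[[-27.1,-15.3,12.5],0],[[-27.1,-15.3,12.5],0],[[-27.1,-15.3,12.5],0]]}}

```text
time_s: 4.95
tcp_pos: [428.7, 43.9, 80.6]
tool_rot: [-179.9, -0.0, 112.3]
contact_force: [0.8, -0.9, -2.1]
width: 51.5
```

```bash
cat > look.py <<'E'
import sys
from h import *
n=sys.argv[1]
for cam in sys.argv[2:]:
    a=imaging.capture(cam)[:,:,::-1];cv2.imwrite(f'pics/{n}_{cam}_full.png',a)
    if cam=='side': a=cv2.resize(a[150:230,300:430],None,fx=6,fy=6,interpolation=cv2.INTER_CUBIC)
    if cam=='top': a=cv2.resize(a[195:295,265:415],None,fx=5,fy=5,interpolation=cv2.INTER_CUBIC)
    cv2.imwrite(f'pics/{n}_{cam}.png',a)
s=telemetry.get_state();print(s['time_s'],s['tcp_pos'].round(2),s['tool_rot'].round(2),s['contact_force'].round(1),s['width'].round(1),s['joint_positions'].round(1))
E
python3 look.py p1 side top
```

```text
Traceback (most recent call last):
  File "look.py", line 9, in <module>
    s=telemetry.get_state();print(s['time_s'],s['tcp_pos'].round(2),s['tool_rot'].round(2),s['contact_force'].round(1),s['width'].round(1),s['joint_positions'].round(1))
                                                                                                                       ^^^^^^^^^^^^^^^^
AttributeError: 'float' object has no attribute 'round'
```

View pics/p1_side.png

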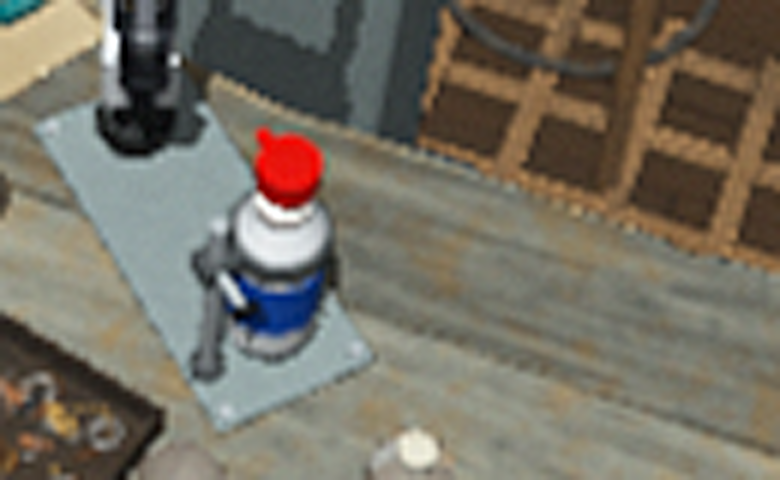

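View pics/p1_top.png

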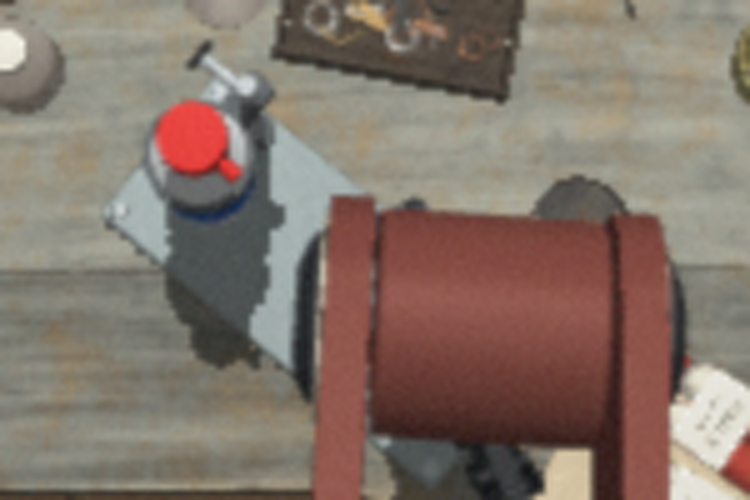

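The arm now covers the pedestal in the top view, and the side view shows the hand over it. I'll lower the block.

Request:
{"op": "servo_tool", "data": {"motion": [[[0,0,1.5],0],[[0,0,2.8],0],[[0,0,3.6],0],[[0,0,4.0],0],[[0,0,4.2],0],[[0,0,4.35],0],[[0,0,4.35],0],[[0,0,4.35],0]]}}

```text
time_s: 5.72
tcp_pos: [429.7, 43.4, 38.2]
tool_rot: [179.9, 0.0, 112.3]
contact_force: [0.0, 0.4, -2.2]
width: 51.6
```

Request:
{"op": "servo_tool", "data": {"motion": [[[0,0,0.07],0],[[0,0,0.14],0],[[0,0,0.2],0],[[0,0,0.2],0]]}}

```text
time_s: 6.05
tcp_pos: [429.8, 43.4, 37.4]
tool_rot: [180.0, 0.0, 112.3]
contact_force: [-5.2, 0.3, 9.0]
width: 51.0
```

Contact has been felt, so I release and rise slowly.

Request:
{"op": "servo_tool", "data": {"motion": [[[0,0,-0.05],0],[[0,0,-0.05],0],[[0,0,-0.05],0],[[0,0,-0.05],0],[[0,0,-0.05],0],[[0,0,-0.05],0],[[0,0,-0.5],0],[[0,0,-2],0],[[0,0,-4.5],0],[[0,0,-7.5],0],[[0,0,-11],0],[[0,0,-14.5],0],[[0,0,-18],0],[[0,0,-20],0],[[0,0,-20],0]], "fingers": 8.5}}

```text
time_s: 7.3
tcp_pos: [431.9, 43.3, 242.3]
tool_rot: [179.4, 0.3, 112.3]
contact_force: [0.4, 0.7, 1.0]
width: 84.9
```

```bash
sed -i "s/s\['width'\].round(1)/round(s['width'],1)/" look.py; python3 look.py p2 side wrist; python3 -c "
from h import *
print(imaging.camera_info('wrist'))"
```

```text
7.4 [429.53  43.48 236.46] [1.7989e+02 5.0000e-02 1.1229e+02] [-0.9 -0.1 -1.2] 85.4 [ -4.1 -25.5 116.5   0.   88.8 -26.4]
{'fx': 278.59182757662745, 'fy': 278.59182757662745, 'cx': 320.1128710626857, 'cy': 204.3086544193823, 'origin': array([403.42758954, 105.2895216 , 378.83770469]), 'orientation': array([164.69563808,  -0.18213363,  22.23312753])}
```

View pics/p2_side.png

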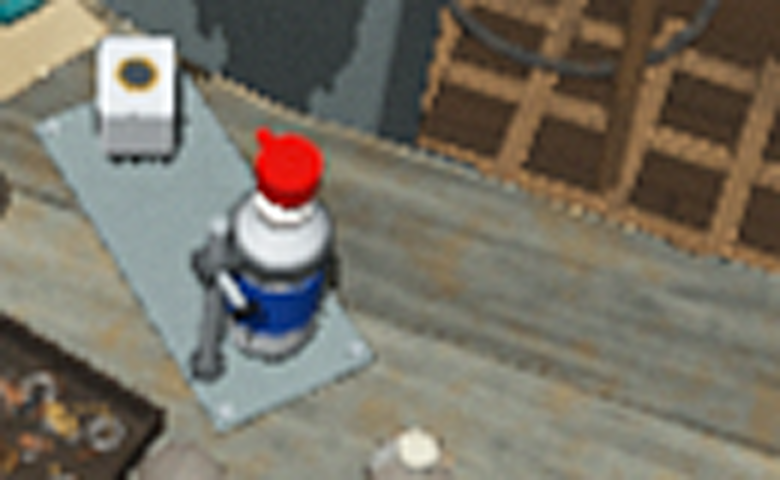

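View pics/p2_wrist.png

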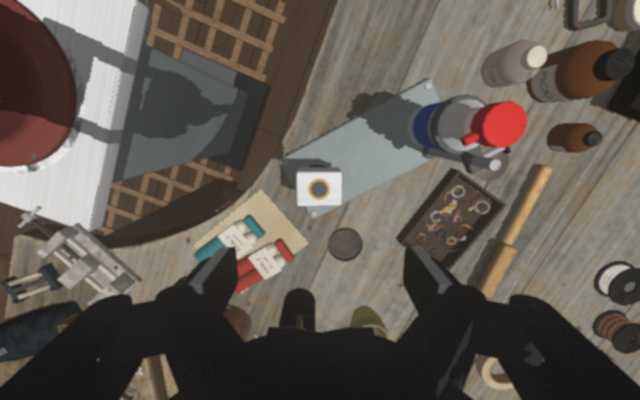

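The side view shows the block level and upright on the pedestal, ring up. I refine the cap and block positions from the wrist view.

```bash
python3 - <<'E'
from h import *
c=imaging.camera_info('wrist');T=imaging.camera_info('top')
a=cv2.imread('pics/p2_wrist.png').astype(int)
m=((a[...,2]>170)&(a[...,1]<60)).astype(np.uint8)
n,l,st,ce=cv2.connectedComponentsWithStats(m);print(st[1:],ce[1:])
for z in(170,180,190): print(z,onz(c,(500,125),z))
t=(205+431/4.4-.4,195+119/4.4-.4)
print(two(c,(500,125),T,t), 'die',onz(c,(319,188.5),70), onz(imaging.camera_info('side'),(300+138/6-.4,150+73/6-.4),70))
E
python3 go.py 429 43.2 237 112.3 525.5 158 210 112.3
```

```text
[[489 103  23  10  33]
 [514 105   1   2   2]
 [512 106   1   1   1]
 [516 106   1   1   1]
 [519 108   1   1   1]
 [519 110   1   1   1]
 [521 110   1   1   1]
 [518 112   1   1   1]
 [521 112   2   2   3]
 [486 114   3   4   4]
 [519 114   1   1   1]
 [522 115   2   1   2]
 [485 119   1   2   2]
 [522 118   2   2   2]
 [484 122   1   2   2]
 [522 123   3   4   8]
 [483 125   2   3   4]
 [484 131   2   6   6]
 [521 130   1   1   1]
 [466 135  13   9  38]
 [486 138  10   8  12]
 [516 138   1   1   1]
 [506 146   1   1   1]] [[499.45454545 105.57575758]
 [514.         105.5       ]
 [512.         106.        ]
 [516.         106.        ]
 [519.         108.        ]
 [519.         110.        ]
 [521.         110.        ]
 [518.         112.        ]
 [521.66666667 112.33333333]
 [486.75       115.5       ]
 [519.         114.        ]
 [522.5        115.        ]
 [485.         119.5       ]
 [522.5        118.5       ]
 [484.         122.5       ]
 [523.125      124.75      ]
 [483.25       125.75      ]
 [484.16666667 133.5       ]
 [521.         130.        ]
 [472.05263158 137.81578947]
 [490.25       142.16666667]
 [516.         138.        ]
 [506.         146.        ]]
170 [523.528599   156.69524907 170.        ]
180 [517.77767344 154.23373343 180.        ]
190 [512.02674788 151.7722178  190.        ]
(array([527.94987598, 158.82668229, 162.15935127]), np.float64(0.43950996598171443)) die [428.12966298  44.12479923  70.        ] [428.96197579  44.32425636  70.        ]
[ 6.96 13.28  2.7 ] turn -0.0
```

Request:
{"op": "servo_tool", "data": {"motion": [[[1,2,0],0],[[2,4,0],0],[[3.5,6.8,0],0],[[5,9.6,0],0],[[6.2,12,0],0],[[6.95,13.3,0],0],[[6.95,13.3,0],0],[[6.95,13.3,1.5],0],[[6.95,13.3,3],0],[[6.95,13.3,4],0],[[6.95,13.3,4],0],[[6.95,13.3,4],0]], "fingers": 0, "force": 20}}

```text
time_s: 8.4
tcp_pos: [524.7, 157.6, 194.0]
tool_rot: [-179.8, -0.0, 112.3]
contact_force: [0.8, 0.2, 0.8]
width: 0.0
```

Request:
{"op": "servo_tool", "data": {"motion": [[[0,0,0.3],0],[[0,0,0.6],0],[[0,0,0.8],0],[[0,0,0.8],0]]}}

```text
time_s: 8.73
tcp_pos: [525.8, 158.2, 187.4]
tool_rot: [-180.0, 0.0, 112.3]
contact_force: [-1.1, 0.2, -0.0]
width: -0.1
```

```bash
python3 look.py p3 side
```

```text
8.7833 [525.87 158.18 187.62] [179.99   0.   112.28] [-0.8  0.2  0.2] -0.3 [  9.   -5.6 105.1  -0.   80.5 -13.3]
```

View pics/p3_side.png

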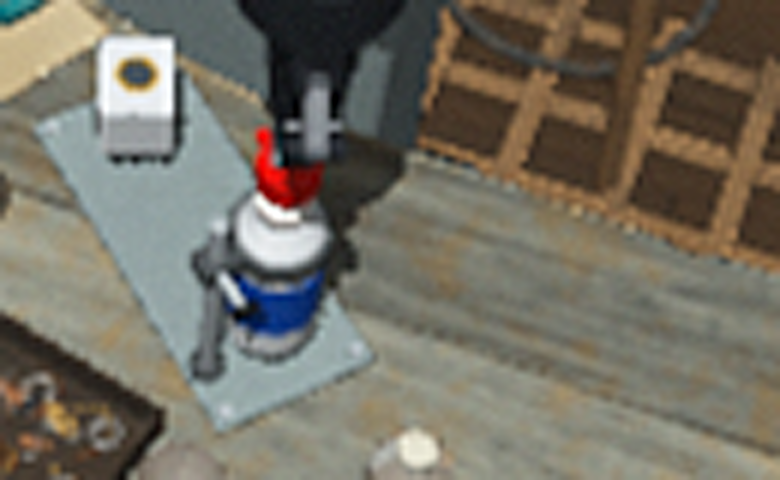

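The side view shows the closed fingertips just above the middle of the cap, with no contact yet. I'll feel downward.

Request:
{"op": "servo_tool", "data": {"motion": [[[0,0,0.2],0],[[0,0,0.4],0],[[0,0,0.6],0],[[0,0,0.6],0],[[0,0,0.6],0]]}}

```text
time_s: 9.2
tcp_pos: [525.7, 158.2, 181.2]
tool_rot: [-180.0, -0.0, 112.3]
contact_force: [0.1, -0.7, 0.5]
width: -0.2
```

Request:
{"op": "servo_tool", "data": {"motion": [[[0,0,0.2],0],[[0,0,0.4],0],[[0,0,0.4],0],[[0,0,0.4],0]]}}

```text
time_s: 9.53
tcp_pos: [526.1, 158.3, 178.0]
tool_rot: [180.0, 0.0, 112.3]
contact_force: [-0.9, 0.2, 3.4]
width: 0.1
```

Request:
{"op": "servo_tool", "data": {"motion": [[[0,0,0.2],0],[[0,0,0.4],0],[[0,0,0.4],0],[[0,0,0.4],0]]}}

```text
time_s: 9.87
tcp_pos: [526.2, 158.3, 173.9]
tool_rot: [180.0, 0.0, 112.3]
contact_force: [-0.5, 0.2, 5.0]
width: 0.2
```

Request:
{"op": "servo_tool", "data": {"motion": [[[0,0,0.15],0],[[0,0,0.3],0],[[0,0,0.3],0],[[0,0,0.3],0]]}}

```text
time_s: 10.2
tcp_pos: [526.2, 158.3, 171.3]
tool_rot: [180.0, 0.0, 112.3]
contact_force: [-0.9, 0.1, 6.7]
width: -0.2
```

Request:
{"op": "servo_tool", "data": {"motion": [[[0,0,0.08],0],[[0,0,0.14],0],[[0,0,0.14],0]]}}

```text
time_s: 10.45
tcp_pos: [526.2, 158.3, 170.2]
tool_rot: [180.0, 0.0, 112.3]
contact_force: [-1.9, -0.2, 8.0]
width: 0.3
```

Request:
{"op": "servo_tool", "data": {"motion": [[[0,0,-0.3],0],[[0,0,-0.8],0],[[0,0,-1.3],0],[[0,0,-2],0],[[0,0,-4],0],[[0,0,-6],0],[[0,0,-6],0]]}}

```text
time_s: 11.03
tcp_pos: [527.5, 158.5, 233.3]
tool_rot: [179.7, 0.1, 112.3]
contact_force: [0.2, 0.1, 1.2]
width: 0.2
```

```bash
python3 look.py p4 side
```

```text
11.0833 [526.86 158.39 231.33] [1.7979e+02 5.0000e-02 1.1229e+02] [0.  0.1 0.2] 0.0 [  9.   -7.4 102.5  -0.   84.6 -13.3]
```

View pics/p4_side.png

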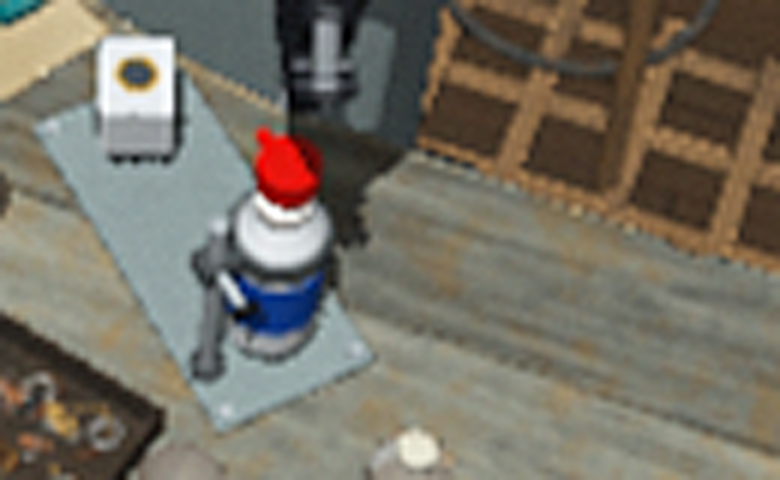

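Spray 1 is done: 8.0 N at the stop, cap up again, block undisturbed. The servo can't tilt the tool. To turn the block I'll grip its ends lightly and high, then let the pedestal edge push it round between the pads.

```bash
python3 go.py 525.5 158 229.1 112.3 429 43.5 43.5 112.3
```

```text
[ -6.93 -13.27  18.56] turn -0.0
```

Request:
{"op": "servo_tool", "data": {"motion": [[[-1.5,-3,0],0],[[-3,-6,0],0],[[-4.5,-9,0],0],[[-6,-11.8,0],0],[[-6.93,-13.27,0],0],[[-6.93,-13.27,0],0],[[-6.93,-13.27,3],0],[[-6.93,-13.27,6],0],[[-6.93,-13.27,9],0],[[-6.93,-13.27,12],0],[[-6.93,-13.27,15],0],[[-6.93,-13.27,17],0],[[-6.93,-13.27,18.2],0],[[-6.93,-13.27,18.55],0],[[-6.93,-13.27,18.55],0],[[-6.93,-13.27,18.55],0]], "fingers": 8.5}}

```text
time_s: 12.42
tcp_pos: [429.6, 44.1, 43.8]
tool_rot: [180.0, -0.0, 112.3]
contact_force: [0.8, 0.2, 0.1]
width: 85.3
```

Request:
{"op": "servo_tool", "data": {"motion": [[[0,0,0],0],[[0,0,0],0],[[0,0,0],0],[[0,0,0],0],[[0,0,0],0],[[0,0,0],0],[[0,0,0],0],[[0,0,0],0]], "fingers": 4.5, "force": 20}}

```text
time_s: 13.08
tcp_pos: [430.1, 43.7, 44.8]
tool_rot: [179.9, 0.0, 112.3]
contact_force: [-2.4, -0.4, 6.1]
width: 51.4
```

Request:
{"op": "servo_tool", "data": {"motion": [[[0,0,-0.5],0],[[0,0,-1.5],0],[[0,0,-1.5],0],[[1.5,0,-1.5],0],[[3,0,-1.5],0],[[3.7,0,-1.5],0],[[3.7,0,-1.5],0],[[3.7,0,-0.8],0],[[3.7,0,-0.3],0],[[3.7,0,0],0],[[3.7,0,0],0]]}}

```text
time_s: 14.0
tcp_pos: [415.3, 77.9, 44.4]
tool_rot: [-179.9, -0.1, 112.2]
contact_force: [-4.7, 2.3, 7.9]
width: 51.7
```

```bash
python3 look.py p5 side
```

```text
14.05 [415.29  77.95  44.35] [-1.7989e+02 -9.0000e-02  1.1224e+02] [-5.8  2.9  7.4] 51.6 [  0.5 -14.6 127.6   0.   67.1 -21.8]
```

View pics/p5_side.png

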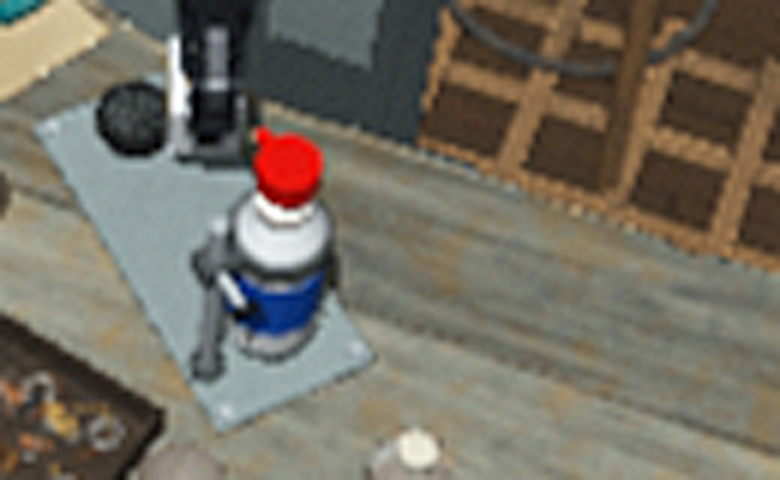

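The side view shows the block beside the pedestal rim, its bar side just overlapping it, and contact is felt. I start the arc.

Request:
{"op": "servo_tool", "data": {"motion": [[[0.1,0,0.2],0],[[0.3,0,0.35],0],[[0.5,0,0.5],0],[[0.75,0,0.65],0],[[1.0,0,0.8],0],[[1.0,0,0.8],0]]}}

```text
time_s: 14.55
tcp_pos: [412.5, 86.3, 36.7]
tool_rot: [-180.0, 0.1, 112.3]
contact_force: [-3.1, -1.7, 6.9]
width: 51.6
```

```bash
python3 look.py p6 side
```

```text
14.6 [412.5   86.29  36.71] [-1.7999e+02  1.1000e-01  1.1227e+02] [-3.6 -1.1  7. ] 51.9 [ 1.70e+00 -1.40e+01  1.28e+02 -1.00e-01  6.60e+01 -2.05e+01]
```

View pics/p6_side.png

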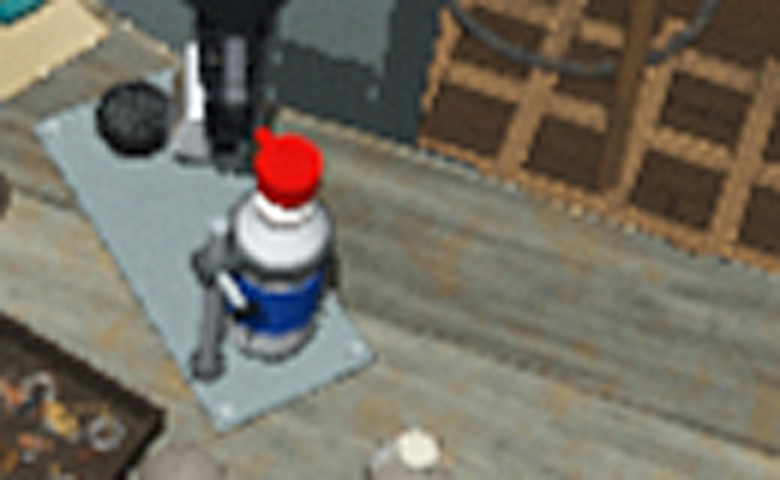

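The block is visibly tilting in the pads at about 8 N, with its lower side swinging toward the pedestal. I continue the arc.

Request:
{"op": "servo_tool", "data": {"motion": [[[0.15,0,0.2],0],[[0.3,0,0.4],0],[[0.45,0,0.6],0],[[0.55,0,0.8],0],[[0.65,0,1.0],0],[[0.65,0,1.0],0]]}}

```text
time_s: 15.1
tcp_pos: [409.9, 92.7, 26.8]
tool_rot: [-180.0, 0.0, 112.2]
contact_force: [-3.8, 0.3, 8.7]
width: 51.7
```

```bash
python3 look.py p7 side
```

```text
15.15 [409.96  92.72  26.81] [-1.7998e+02  4.0000e-02  1.1224e+02] [-4.9 -0.4  8.4] 51.9 [  2.6 -13.1 128.4  -0.   64.7 -19.6]
```

View pics/p7_side.png

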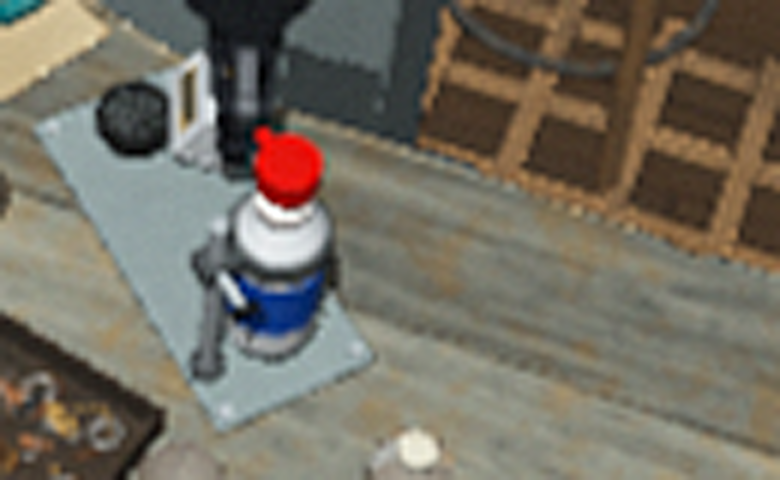

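The brass bar impression is coming up, near pixel (190,100), at about 40° of tilt. I keep going.

Request:
{"op": "servo_tool", "data": {"motion": [[[0.1,0,0.2],0],[[0.2,0,0.4],0],[[0.25,0,0.55],0],[[0.3,0,0.7],0],[[0.3,0,0.7],0]]}}

```text
time_s: 15.57
tcp_pos: [409.4, 95.0, 22.4]
tool_rot: [-179.9, 0.1, 112.3]
contact_force: [-14.4, -2.7, 27.5]
width: 51.3
```

```bash
python3 look.py p8 side
```

```text
15.6167 [409.47  94.97  22.43] [-1.7987e+02  1.0000e-01  1.1228e+02] [-14.3  -2.6  27.5] 51.7 [  3.  -12.6 128.4  -0.2  64.2 -19.2]
```

View pics/p8_side.png

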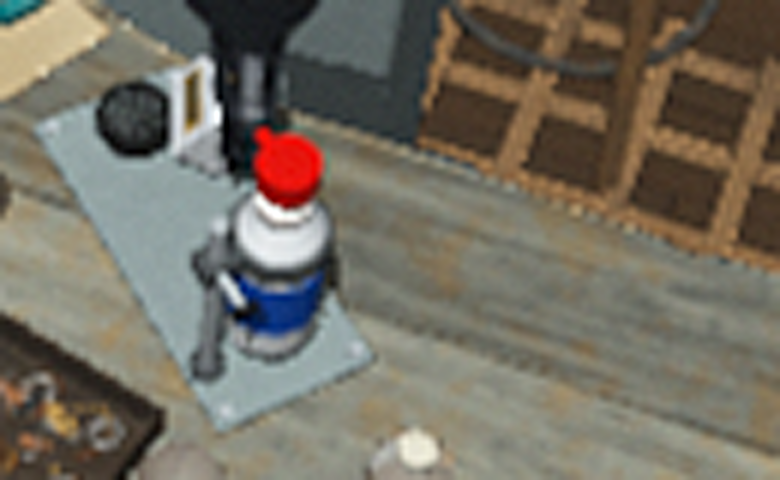

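The force rose to 28 N because the lower corner met the base plate, so I stop here at about 50°. I'll lift, go over the pedestal and look.

Request:
{"op": "servo_tool", "data": {"motion": [[[0.2,0,-0.5],0],[[0.2,0,-2],0],[[0.2,0,-4],0],[[0.2,0,-5.2],0],[[-1.5,0,-5.2],0],[[-4,0,-5.2],0],[[-6,0,-5.2],0],[[-6.5,0,-5.2],0],[[-6.5,0,-5.2],0],[[-6.5,0,-5.2],0]]}}

```text
time_s: 16.45
tcp_pos: [432.0, 36.0, 69.9]
tool_rot: [-179.9, -0.1, 112.2]
contact_force: [0.1, 0.1, -1.7]
width: 51.5
```

```bash
python3 look.py p9 side
```

```text
16.5 [431.91  36.31  69.9 ] [-1.7993e+02 -7.0000e-02  1.1228e+02] [-0.7 -0.2 -3.5] 51.8 [ -5.1 -15.2 125.4   0.   69.9 -27.4]
```

View pics/p9_side.png

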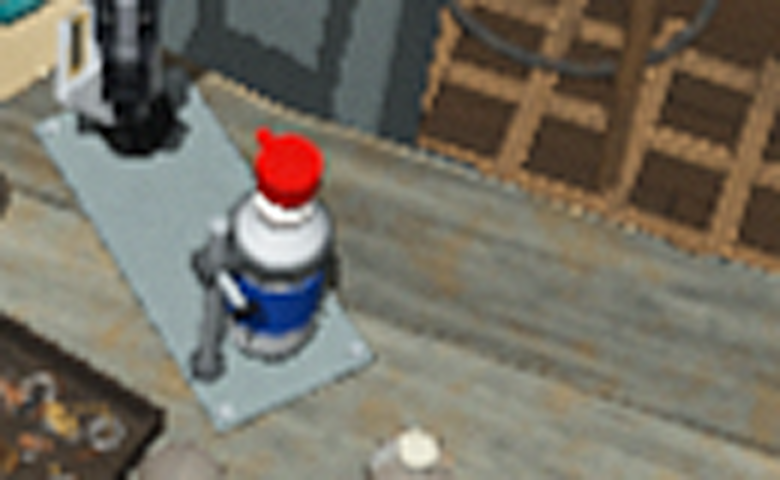

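Run:
```python
from h import *
a=cv2.imread('pics/p9_side_full.png');cv2.imwrite('pics/p9z.png',cv2.resize(a[145:180,300:345],None,fx=16,fy=16,interpolation=cv2.INTER_CUBIC))
S=imaging.camera_info('side')
s=telemetry.get_state();p=s['tcp_pos']
print('tcp px',(proj(S,p)-[300,145])*16)
e=np.array([-.379,.925,0]);f=np.array([.925,.379,0])  # tool x, tool y
c=np.array([429,43.2,30.]); print('ped',(proj(S,np.array([c+23*e,c-23*e,c+23*f]))-[300,145])*16)
# predicted near end of block for phi, k
for ph in(45,55,65):
  r=np.radians(ph);u=-e*np.cos(r)+np.array([0,0,np.sin(r)]);n=-e*np.sin(r)-np.array([0,0,np.cos(r)])
  ax=p+np.array([0,0,17.])+26*f
  q=[ax+20*u+31*n,ax-20*u+31*n,ax-20*u-9*n,ax+20*u-9*n]
  print(ph,((proj(S,np.array(q))-[300,145])*16).round())
```

```text
tcp px [319.57953166 266.96167025]
ped [[463.25115726 381.13982062]
 [243.25224019 379.37004106]
 [353.30442656 471.38116059]]
45 [[139. 344.]
 [280. 426.]
 [422. 346.]
 [282. 261.]]
55 [[135. 325.]
 [250. 420.]
 [414. 356.]
 [300. 258.]]
65 [[136. 306.]
 [222. 412.]
 [402. 365.]
 [320. 257.]]
```

View pics/p9z.png

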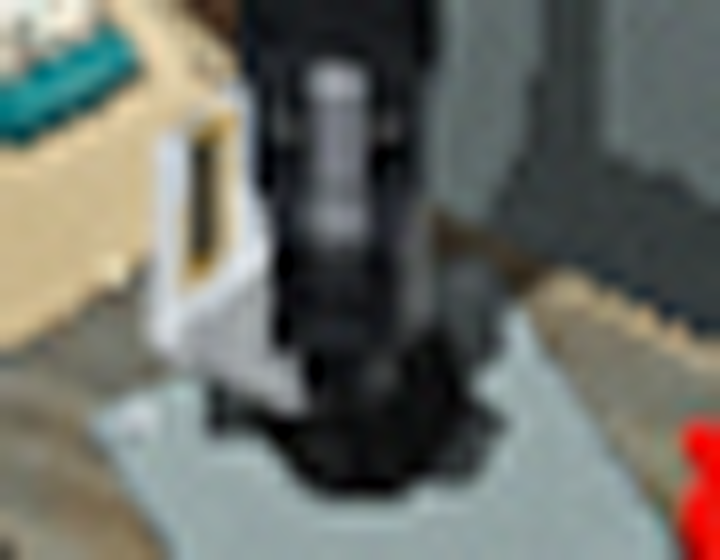

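The tilt measures about 43° from the edge slopes. The grip axis sits well above the block's centre, so pressing the corner on the rubber and dragging along the arc should finish the turn.

Request:
{"op": "servo_tool", "data": {"motion": [[[-0.3,0,0.8],0],[[-0.3,0,1.5],0],[[-0.3,0,1.9],0],[[-0.3,0,2.1],0],[[-0.3,0,2.2],0],[[-0.3,0,2.2],0]]}}

```text
time_s: 17.0
tcp_pos: [433.4, 33.3, 48.1]
tool_rot: [-180.0, -0.0, 112.3]
contact_force: [0.7, -0.2, -2.4]
width: 51.5
```

Request:
{"op": "servo_tool", "data": {"motion": [[[0,0,0.1],0],[[0,0,0.2],0],[[0,0,0.25],0],[[0,0,0.25],0]]}}

```text
time_s: 17.33
tcp_pos: [433.8, 33.1, 46.2]
tool_rot: [180.0, 0.0, 112.3]
contact_force: [-0.2, 0.1, -3.2]
width: 51.7
```

Request:
{"op": "servo_tool", "data": {"motion": [[[0,0,0.1],0],[[0,0,0.2],0],[[0,0,0.3],0],[[0,0,0.3],0]]}}

```text
time_s: 17.67
tcp_pos: [434.2, 33.1, 44.7]
tool_rot: [-180.0, -0.0, 112.3]
contact_force: [-4.6, 0.6, 8.1]
width: 51.4
```

Request:
{"op": "servo_tool", "data": {"motion": [[[0.2,0,0.08],0],[[0.4,0,0.15],0],[[0.6,0,0.25],0],[[0.8,0,0.33],0],[[0.8,0,0.33],0]]}}

```text
time_s: 18.08
tcp_pos: [433.5, 37.6, 43.6]
tool_rot: [179.9, 0.5, 112.4]
contact_force: [-5.2, -9.1, 14.1]
width: 51.9
```

```bash
cat > z.py <<'E'
import sys
from h import *
n=sys.argv[1];a=imaging.capture('side')[:,:,::-1];cv2.imwrite(f'pics/{n}_full.png',a)
cv2.imwrite(f'pics/{n}.png',cv2.resize(a[145:180,300:345],None,fx=14,fy=14,interpolation=cv2.INTER_CUBIC))
E
python3 z.py q1
```

```text
(no output)
```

View pics/q1.png

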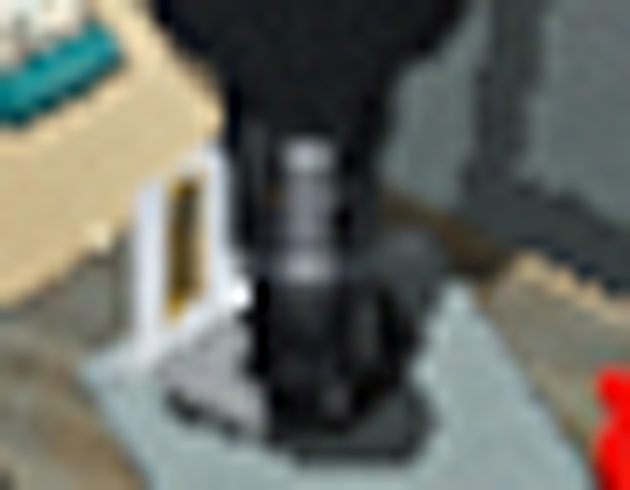

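The corner sticks on the rubber (9 N sideways, 14 N down) and the block keeps rotating. I continue.

Request:
{"op": "servo_tool", "data": {"motion": [[[0.2,0,0.05],0],[[0.4,0,0.15],0],[[0.6,0,0.25],0],[[0.7,0,0.35],0],[[0.7,0,0.35],0]]}}

```text
time_s: 18.55
tcp_pos: [431.3, 44.6, 40.7]
tool_rot: [179.9, 0.5, 112.4]
contact_force: [-6.0, -7.8, 17.9]
width: 52.0
```

```bash
python3 z.py q2
```

```text
(no output)
```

View pics/q2.png

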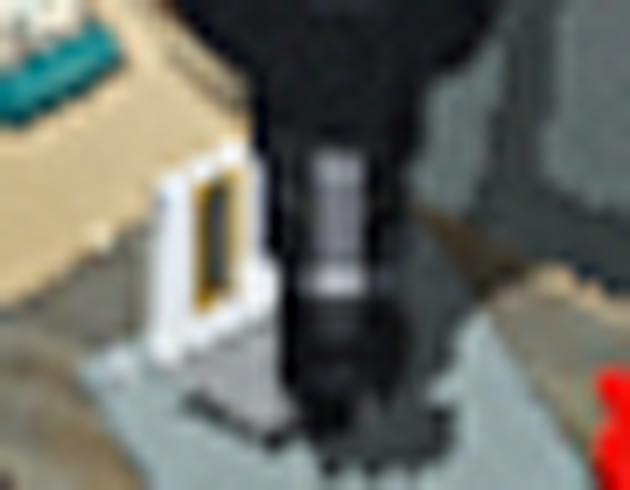

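Request:
{"op": "servo_tool", "data": {"motion": [[[0.2,0,0.1],0],[[0.35,0,0.25],0],[[0.5,0,0.4],0],[[0.6,0,0.5],0],[[0.6,0,0.5],0]]}}

```text
time_s: 19.02
tcp_pos: [428.8, 51.0, 35.6]
tool_rot: [179.9, 0.3, 112.3]
contact_force: [-6.3, -4.2, 18.9]
width: 51.8
```

```bash
python3 z.py q3
```

```text
(no output)
```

View pics/q3.png

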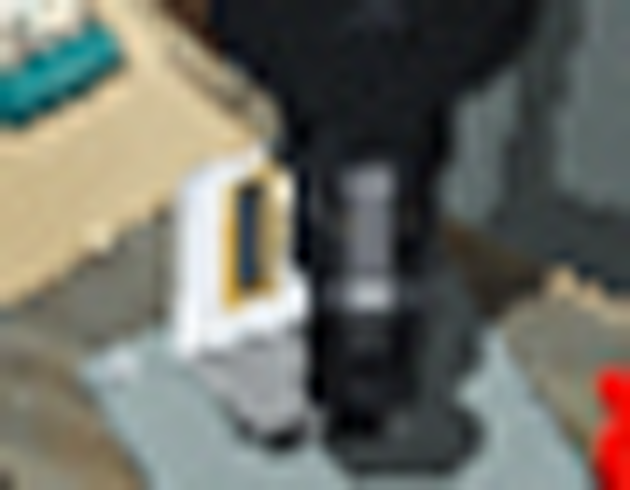

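Request:
{"op": "servo_tool", "data": {"motion": [[[0.15,0,0.1],0],[[0.3,0,0.25],0],[[0.4,0,0.4],0],[[0.5,0,0.5],0],[[0.5,0,0.5],0]]}}

```text
time_s: 19.48
tcp_pos: [426.6, 56.1, 29.9]
tool_rot: [179.8, 0.3, 112.3]
contact_force: [-4.5, -2.6, 14.7]
width: 51.8
```

```bash
python3 z.py q4
```

```text
(no output)
```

View pics/q4.png

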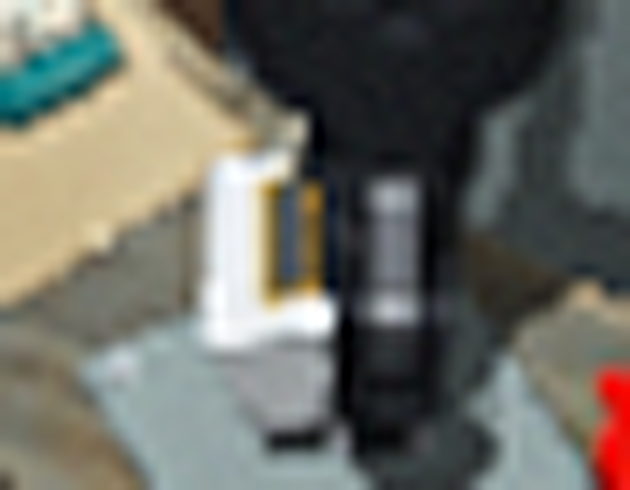

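Request:
{"op": "servo_tool", "data": {"motion": [[[0.05,0,0.15],0],[[0.1,0,0.3],0],[[0.15,0,0.45],0],[[0.15,0,0.45],0]]}}

```text
time_s: 19.87
tcp_pos: [425.6, 58.6, 25.4]
tool_rot: [179.8, 0.1, 112.3]
contact_force: [-7.3, 2.0, 16.5]
width: 51.7
```

```bash
python3 z.py q5
```

```text
(no output)
```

View pics/q5.png

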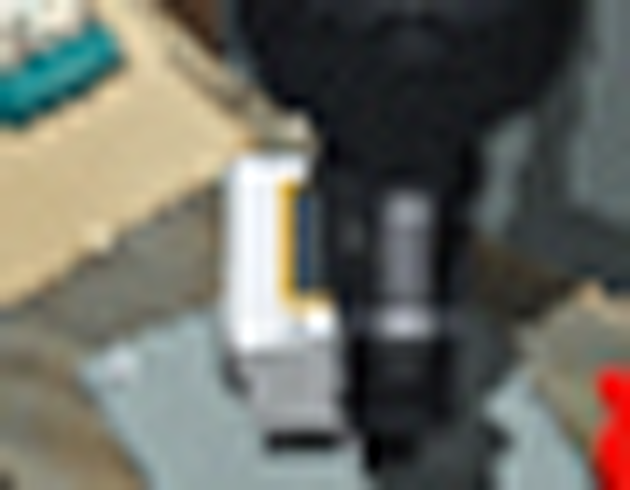

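The block looks flat on the pedestal, bar up. I relieve the load, release, retreat and check.

Request:
{"op": "servo_tool", "data": {"motion": [[[0,0,-0.1],0],[[0,0,-0.2],0],[[0,0,-0.2],0]]}}

```text
time_s: 20.17
tcp_pos: [425.4, 58.5, 25.6]
tool_rot: [179.8, 0.1, 112.3]
contact_force: [0.7, -0.2, 6.9]
width: 51.9
```

Request:
{"op": "servo_tool", "data": {"motion": [[[0,0,0],0],[[0,0,0],0],[[0,0,0],0],[[0,0,0],0],[[0,0,0],0],[[0,0,0],0],[[0,0,-1],0],[[0,0,-3],0],[[0,0,-6],0],[[0,0,-9.5],0],[[0,0,-13],0],[[0,0,-16.5],0],[[0,0,-20],0],[[0,0,-20],0],[[0,0,-20],0]], "fingers": 8.5}}

```text
time_s: 21.42
tcp_pos: [424.8, 58.5, 227.7]
tool_rot: [179.6, 0.2, 112.3]
contact_force: [-0.5, 0.2, -0.9]
width: 85.2
```

```bash
python3 z.py q6; python3 look.py q6 wrist;python3 -c "
from h import *
print(imaging.camera_info('wrist'))"
```

```text
21.5167 [422.83  58.58 223.41] [-1.7996e+02 -2.0000e-02  1.1229e+02] [-0.3 -0.6 -0.8] 84.7 [ -2.1 -25.7 118.   -0.   87.8 -24.4]
{'fx': 278.59182757662745, 'fy': 278.59182757662745, 'cx': 320.1128710626857, 'cy': 204.3086544193823, 'origin': array([397.13013894, 120.41069925, 365.85633215]), 'orientation': array([ 1.64766221e+02, -3.69074636e-02,  2.22329294e+01])}
```

View pics/q6.png

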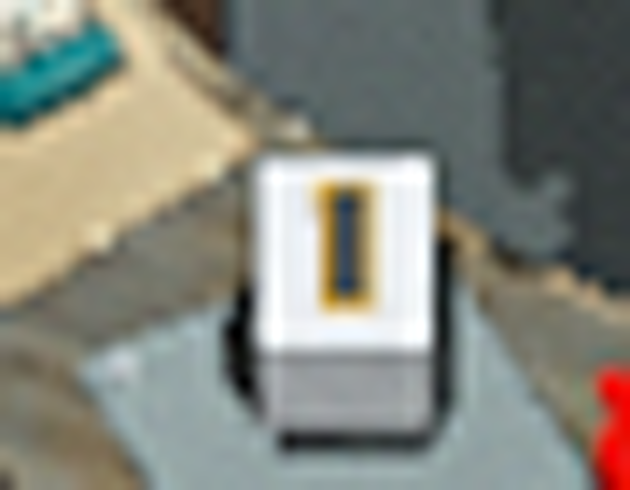

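View pics/q6_wrist.png

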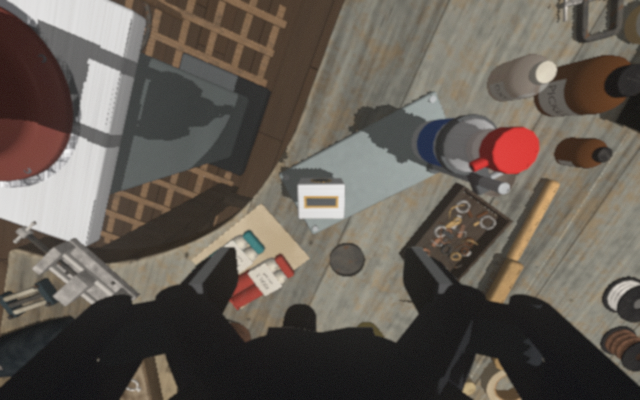

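Bar up, flat, let go and centred by eye. I measure the centre.

```bash
python3 - <<'E'
from h import *
c=imaging.camera_info('wrist');S=imaging.camera_info('side')
for f,cc,roi in(('pics/q6_wrist.png',c,(285,170,360,230)),('pics/q6_full.png',S,(310,148,335,180))):
    a=cv2.imread(f);x0,y0,x1,y1=roi
    m=np.zeros(a.shape[:2],np.uint8);m[y0:y1,x0:x1]=a.min(2)[y0:y1,x0:x1]>195
    k=cv2.findContours(m,0,1)[0];k=max(k,key=cv2.contourArea);r=cv2.minAreaRect(k)
    w=np.array([onz(cc,p,70) for p in cv2.boxPoints(r)])
    print(r,onz(cc,r[0],70).round(1),np.linalg.norm(np.diff(w,axis=0),axis=1).round(1))
E
python3 go.py 422.6 58.6 223.5 112.3 525.5 158 190 112.3
```

```text
((321.5, 201.0), (32.0, 45.0), 90.0) [427.8  50.   70. ] [48.6 36.3 50.2]
((324.5, 162.5), (13.0, 11.0), 90.0) [429.3  51.1  70. ] [36.1 52.  35.3]
[ 5.29 13.29  3.35] turn -0.0
```

The centre is at about (428.5, 50.3), roughly 7 mm off the pedestal's (429, 43.3). That is within tolerance, but there is plenty of time, so I'll regrip and centre it.

```bash
python3 go.py 422.9 58.3 223.7 112.3 428.4 50.2 36.5 112.3;python3 go.py 428.4 50.2 36.5 112.3 428.9 43.3 42.5 112.3; python3 go.py 428.9 43.3 236 112.3 525.5 158 190 112.3
```

```text
[-0.96  0.2  18.72] turn -0.0
[-0.66 -0.22 -0.6 ] turn -0.0
[ 6.95 13.29  4.6 ] turn -0.0
```

Request:
{"op": "servo_tool", "data": {"motion": [[[-0.95,0.2,3],0],[[-0.95,0.2,6],0],[[-0.95,0.2,9],0],[[-0.95,0.2,12],0],[[-0.95,0.2,15],0],[[-0.95,0.2,17.5],0],[[-0.95,0.2,18.7],0],[[-0.95,0.2,18.7],0],[[-0.95,0.2,18.7],0]]}}

```text
time_s: 22.27
tcp_pos: [426.7, 50.7, 34.8]
tool_rot: [-179.7, -0.1, 112.3]
contact_force: [-0.0, 0.4, -0.1]
width: 84.9
```

Request:
{"op": "servo_tool", "data": {"motion": [[[0,0,0],0],[[0,0,0],0],[[0,0,0],0],[[0,0,0],0],[[0,0,0],0],[[0,0,0],0],[[0,0,0],0],[[0,0,0],0]], "fingers": 4.5, "force": 40}}

```text
time_s: 22.93
tcp_pos: [429.8, 50.5, 38.3]
tool_rot: [179.9, 0.1, 112.3]
contact_force: [-1.4, -0.3, 5.8]
width: 51.1
```

Request:
{"op": "servo_tool", "data": {"motion": [[[0,0,-0.3],0],[[0,0,-0.8],0],[[0,0,-0.8],0],[[-0.3,-0.1,-0.8],0],[[-0.66,-0.22,-0.8],0],[[-0.66,-0.22,-0.8],0],[[-0.66,-0.22,-0.8],0],[[-0.66,-0.22,-0.5],0],[[-0.66,-0.22,-0.3],0],[[-0.66,-0.22,-0.15],0],[[-0.66,-0.22,-0.05],0],[[-0.66,-0.22,0],0],[[-0.66,-0.22,0],0]]}}

```text
time_s: 24.02
tcp_pos: [429.0, 43.6, 38.3]
tool_rot: [-179.8, -0.1, 112.3]
contact_force: [-9.1, -0.1, 11.7]
width: 51.2
```

Contact again. I release and rise.

Request:
{"op": "servo_tool", "data": {"motion": [[[0,0,-0.05],0],[[0,0,-0.05],0],[[0,0,-0.05],0],[[0,0,-0.05],0],[[0,0,-0.05],0],[[0,0,-0.05],0],[[0,0,-0.5],0],[[0,0,-2],0],[[0,0,-4.5],0],[[0,0,-7.5],0],[[0,0,-11],0],[[0,0,-14.5],0],[[0,0,-18],0],[[0,0,-20],0],[[0,0,-20],0]], "fingers": 8.5}}

```text
time_s: 25.27
tcp_pos: [432.0, 43.4, 243.7]
tool_rot: [179.4, 0.3, 112.3]
contact_force: [1.2, 0.1, -0.1]
width: 84.9
```

```bash
python3 z.py r1; python3 look.py r1 wrist
python3 - <<'E'
from h import *
c=imaging.camera_info('wrist');S=imaging.camera_info('side')
for f,cc,roi in(('pics/r1_wrist.png',c,(285,160,360,230)),('pics/r1_full.png',S,(310,148,335,180))):
    a=cv2.imread(f);x0,y0,x1,y1=roi
    m=np.zeros(a.shape[:2],np.uint8);m[y0:y1,x0:x1]=a.min(2)[y0:y1,x0:x1]>195
    k=cv2.findContours(m,0,1)[0];k=max(k,key=cv2.contourArea);r=cv2.minAreaRect(k)
    print(r,onz(cc,r[0],70).round(1))
E
```

```text
25.3667 [429.66  43.58 237.99] [1.7987e+02 6.0000e-02 1.1229e+02] [ 0.2 -0.  -0.9] 85.2 [ -4.1 -25.5 116.4  -0.   88.9 -26.4]
((318.5, 189.0), (32.0, 43.0), 90.0) [428.1  43.2  70. ]
((322.0, 162.0), (12.0, 12.0), 90.0) [430.6  42.9  70. ]
```

View pics/r1.png

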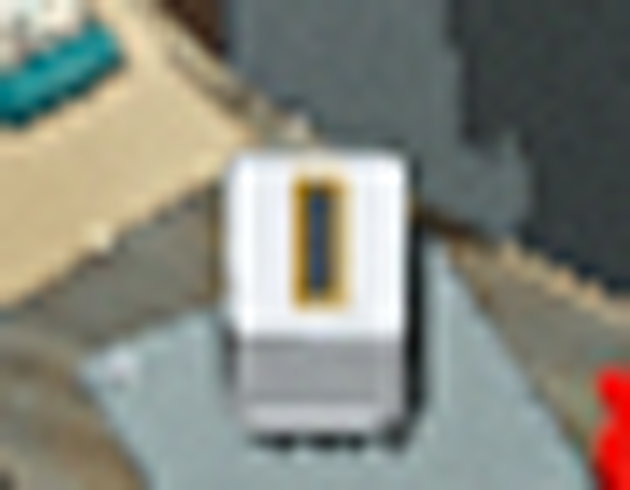

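The block is centred to within about 1 mm, level, bar up. Now the second spray.

Request:
{"op": "servo_tool", "data": {"motion": [[[1,2,0],0],[[2,4,0],0],[[3.5,6.8,0],0],[[5,9.6,0],0],[[6.2,12,0],0],[[6.95,13.3,0],0],[[6.95,13.3,0],0],[[6.95,13.3,1.5],0],[[6.95,13.3,3],0],[[6.95,13.3,4.2],0],[[6.95,13.3,4.7],0],[[6.95,13.3,4.7],0],[[6.95,13.3,4.7],0]], "fingers": 0, "force": 20}}

```text
time_s: 26.45
tcp_pos: [525.5, 157.9, 189.4]
tool_rot: [-179.9, -0.0, 112.3]
contact_force: [-1.0, 0.3, 0.8]
width: 0.1
```

Request:
{"op": "servo_tool", "data": {"motion": [[[0,0,0.3],0],[[0,0,0.6],0],[[0,0,0.9],0],[[0,0,1.2],0],[[0,0,1.2],0],[[0,0,1.2],0]]}}

```text
time_s: 26.95
tcp_pos: [526.3, 158.4, 178.4]
tool_rot: [180.0, 0.0, 112.3]
contact_force: [-0.1, -1.0, 2.2]
width: 0.1
```

Request:
{"op": "servo_tool", "data": {"motion": [[[0,0,0.2],0],[[0,0,0.4],0],[[0,0,0.5],0],[[0,0,0.5],0],[[0,0,0.5],0]]}}

```text
time_s: 27.37
tcp_pos: [526.3, 158.4, 173.4]
tool_rot: [179.9, 0.0, 112.3]
contact_force: [-0.3, 0.8, 4.9]
width: -0.3
```

Request:
{"op": "servo_tool", "data": {"motion": [[[0,0,0.15],0],[[0,0,0.3],0],[[0,0,0.38],0],[[0,0,0.38],0],[[0,0,0.38],0]]}}

```text
time_s: 27.78
tcp_pos: [526.3, 158.4, 170.2]
tool_rot: [179.9, 0.0, 112.3]
contact_force: [-1.8, -0.6, 8.3]
width: -0.4
```

Request:
{"op": "servo_tool", "data": {"motion": [[[0,0,-0.3],0],[[0,0,-0.8],0],[[0,0,-1.3],0],[[0,0,-2],0],[[0,0,-4],0],[[0,0,-6.5],0],[[0,0,-6.5],0],[[0,0,-6.5],0],[[0,0,-6.5],0]]}}

```text
time_s: 28.53
tcp_pos: [525.3, 158.3, 233.0]
tool_rot: [-179.9, -0.0, 112.3]
contact_force: [-0.3, -0.0, -1.0]
width: -0.4
```

```bash
python3 look.py r2 side top
```

```text
28.6333 [524.97 158.23 232.11] [-1.7983e+02 -4.0000e-02  1.1229e+02] [ 0.3  0.4 -0.1] 0.2 [  9.   -7.4 102.5   0.   85.1 -13.3]
```

View pics/r2_side.png

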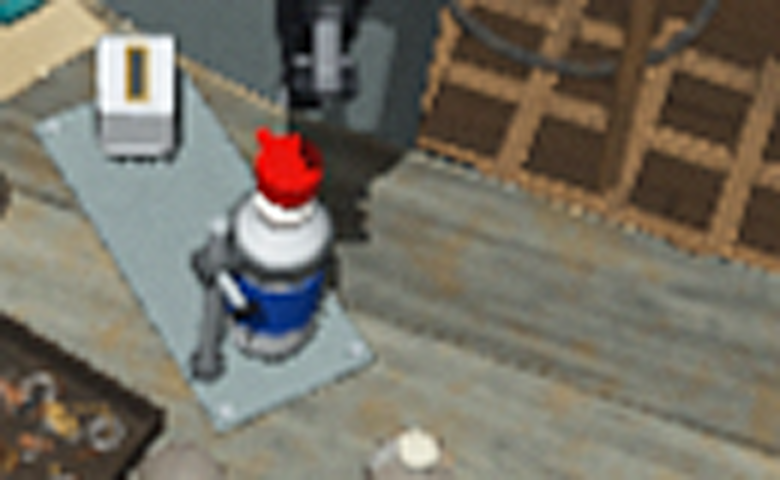

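View pics/r2_top_full.png

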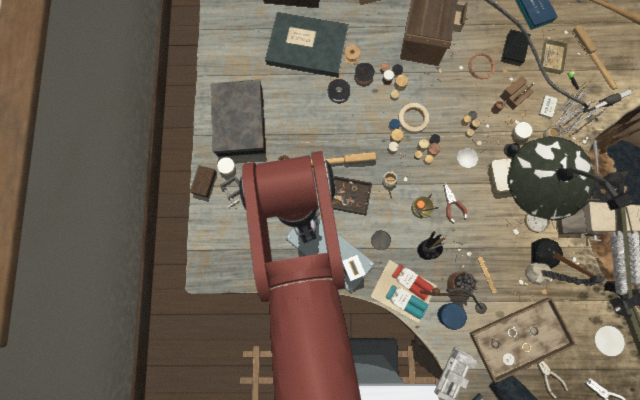

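The block rests bar-up on the pedestal, the cap is up, the arm is clear and the bystanders have not moved. I hand in the job.

```bash
python3 -c "
from station import manip; print(manip.finish_job())"
```

```text
the job is handed in; nothing more can be done
None
```

Both faces of the die block were sprayed and the job is handed in. It used about 29 s of the 72 s; no verdict was reported.

- **First spray:** I set the block on the pedestal with the round impression up, let go, and pressed the cap to its stop at about 8 N. It sprang back up.
- **Turning the block:** The tool cannot tilt, so I gripped the block lightly by its ends. I turned it between the pads, pushing first against the pedestal edge and then against the rubber top. The highest measured force was about 31 N, when a corner met the base plate.
- **Second placing and spray:** The block first landed bar up about 7 mm off centre, so I gripped it again and centred it. I then pressed the cap to its stop at about 8 N.

**Last checks:**
- **Block:** It sits level with the bar up. Before the second spray, the wrist and side cameras put its centre within about 1 mm and 2 mm of the pedestal's. The final pictures show it unmoved since.
- **Cap and arm:** The cap looks fully up and the arm is clear of everything.
- **Bystanders:** The things on the bench that the final pictures show look unmoved; I only compared these by eye, and the arm hides part of the top view.
- **Disagreement:** One camera pair put the cap top at about 162 mm instead of 180 mm. Feeling for it gave about 180 mm.

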